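Fold the ruler and put it away in its case

TASK

The yellow folding ruler has been left lying open in a V on the desk. Fold it fully shut, then lay it flat in the empty compartment of the open ruler case, right down on the compartment's floor. Leave the blue ruler where it is in the case's other compartment.

Things in the scene. Friction and masses are not known exactly. Their poses are not given: they have to be found in the camera images.
- ruler_center (a point): Yellow folding ruler lying flat, loose, about 80 g, 10 mm thick: two leaves 14 mm wide, joined at one end by a 28 mm aluminium hinge disc. Point: half-way up, on the fixed leaf's inner edge, 73 mm from the hinge pin (centre of the folded ruler, 174 x 28 mm). x runs along the fixed leaf to its free end, z up: pin at x -73, y 0; free end at x +87; fixed leaf y -14 to 0, moving leaf on the +y side.
- ruler_fold (a joint): Angle between the yellow leaves, rad: 0 folded (stop), starts 0.4 to 0.6; the moving leaf swings flat about the pin towards +y, like scissors. Stays where left (friction 0.012 N m). Squeezing both outer edges between the fingers, across the V's bisector about 50 mm from the pin (V up to 70 mm wide there), folds it; the same grip carries it.
- empty_slot (a point): Centre of the empty compartment's floor in the dark ruler case, fixed to the desk. x along, y across; the ruler may go either way round. 200 x 58 mm inside; floor 5 mm, rims 21 mm above the desk; side walls only along 45 mm at each end, cut down to the floor in the middle 110 mm for fingers. The other compartment's centre is 82 mm towards -y, across a 24 mm ridge.
- blue_ruler_center (a point): Middle, half-way up, of the blue folding ruler, same size as the yellow one when folded (174 x 28 x 10 mm); it lies folded in the other compartment. To be left there.
Not all that is in view belongs to the job. What is meant by the part that bears ruler_center is not pink, and is the smaller of those in its own colour.

How it is judged:
On the way:
1. the yellow ruler is folded shut (within 0.1 rad) before it goes to the case (its centre still more than 100 mm from the empty compartment's centre) (value of joint ruler_fold below 0.1 rad and horizontal distance between ruler_center and empty_slot above 0.1 m), for 0.2 s.
At the end, for the whole second after the job is handed in: Yellow ruler folded (under 0.12 rad), at rest on the empty compartment's floor: centre within 20 mm of the compartment's centre along and across and under 9 mm above the floor, in line within 0.2 rad. Blue ruler within 40 mm of where it was (value of joint ruler_fold below 0.12 rad and x of ruler_center in the frame of empty_slot between -0.02 and 0.02 m and y of ruler_center in the frame of empty_slot between -0.02 and 0.02 m and z of ruler_center in the frame of empty_slot between 0 and 0.009 m and angle between the x axis of ruler_center and the x axis of empty_slot, either way round below 0.2 rad and velocity of joint ruler_fold below 0.05 rad/s and distance of blue_ruler_center from where it was at the start of the episode below 0.04 m); the robot touches nothing.
It fails at once if the blue ruler is moved out of its place (by more than 40 mm) (distance of blue_ruler_center from where it was at the start of the episode above 0.04 m).
It also fails if it takes over 37 s, if anything falls off the work surface, if the arm or the gripper's body presses on something with over 40 N, if the wrist force passes 120 N, or if a joint passes its speed limit or range.

ROBOT

A 6-joint arm with a two-finger parallel gripper is mounted at the origin on the work surface. World frame = base frame: x ahead of the robot, y to its left, z up, the work surface at z = 0. Lengths are in m, angles in rad, forces in N, time in s.
With the tool pointing down it reaches from about 0.3 to 0.85 m from the base axis. Payload 4.2 kg.
Tool frame: the origin (TCP) lies at the very end of the fingers, on their centre line; the grasp point (between the pads) lies 19 mm behind it; x points along the fingers, z is the direction in which the jaws open and shut, and the axes are right-handed (so a half turn about x gives the same grasp; the last joint's range is limited). The gripper opens to 91 mm and grips with 3 to 60 N. Pads are 32 mm wide; open, the fingers measure 118 mm over their backs; the gripper's body (76 mm by 178 mm) begins 60 mm behind the grasp point.
Start: joints at [-1.351, 0.32, 1.565, -0, 1.257, -0.02], TCP at [0.137, -0.559, 0.214] pointing down, gripper open.
Joint ranges: [-3.11, 3.11], [-0.84, 2.01], [0.21, 2.61], [-1.34, 4.49], [0.05, 2.63], [-2.56, 2.56]. Speed limits (rad/s): [2.57, 2.57, 3.14, 3.14, 3.14, 3.14].

INTERFACE

Orientations are given as a rotation vector (axis times angle).
In Python, from workcell import status, snapshot, workorder, models gives the robot as it stands. The module is installed in compiled form; this text tells all that it offers.
- The arm moves only by the shell command python3 -m crank 'ROWS'. ROWS is JSON, a list of rows, each an object of numbers: "grip": the opening, from 0 (shut) to 1 (fully open); "x", "y", "z": the shift along the tool's x, y, z in m; "turn": the turn about the tool's x in degrees. A call has 1 to 12 rows; each row shifts and turns the pose as measured when the row begins, along the tool's axes as they then stand; what a row does not reach is not made up. A row lasts 1/12 s, in which the tool goes at most 41.7 mm and 7.16 degrees, less where a joint would pass 70% of its speed; a pose out of reach is approached as far as the arm can. A call with a gripper value outside its range is refused whole. The fingers move at their own pace and stop on an object; the grip force is fixed at half the most. Time passes only in rows, so rows that do not move let the fingers close. It gives the time, the measured TCP pose, the force and the opening at its end, in the units of the state.
- status.get_state(): the state, without advancing time (a new reading comes with each control period).
- snapshot(name): name is "scene" or "top" or "wrist"; returns a dict with "image" (480x640x3 uint8, red, green, blue), "intrinsics" (3x3 intrinsics, pixels), "eye" and "rotation" of the camera in the world; the wrist camera has in their place "hand_eye" (4x4, takes a point from camera to tool coordinates, whose origin is the TCP and whose axes are the tool frame's). Camera axes: x right, y down, z forward; pixel columns grow to the right and rows downward; lengths in m; the calibration is good to about 2 mm. The wrist camera is an equidistant fisheye: a pixel r from the principal point sees the ray r / f radians off the axis. A picture is of the moment at which its call begins: read the wrist's pose just before it. There is no depth.
- workorder.job_done(): hands the job in, once; it reports no verdict.
Trained networks look in the newest picture that a camera, given by its name, has taken for a name from the list of things; names that differ only in an ending like _2 or _b are one class to them, and where a whole thing is asked for, a point or a joint stands for the part that bears it (a point fixed in the world has none). Each returns a list of dicts, best first, with "confidence" (0 to 1); they miss things now and then, are a little off and sometimes report something else, mostly with a low value. They report only what shows in the picture. A call takes as long as a camera call. They do not tell look-alikes from the thing itself.
- models.search_frame(camera, query): "at" ([column, row] as shares, 0 to 1, of the picture: columns of its width, rows of its height, amid what is visible of it).
- models.masks_of(camera, query): "mask" (480x640 bool, what is visible of it) and "at" ([column, row] as shares, 0 to 1, of the picture: columns of its width, rows of its height, amid what is visible of it).
The state is a dict: "time_s": time; "qpos": joint angles; "qd": joint speeds; "tau": joint torques, N m; "tcp_pos": TCP position; "eef_rot": TCP orientation; "ft_force": force on the tool from outside, world axes, zero at the start; "wrist_torque": the same for the moment, N m; "opening": opening from 0.0 (shut) to 1.0 (fully open).
Only numpy, scipy, OpenCV 4.12 (cv2) and the standard library are available. Lean on these libraries where they do the work, as an engineer would, in place of code of your own. Each camera call takes 0.05 s, during which the arm holds its last target. There are 200 camera calls.

## Working session

There is one attempt and no reset: what is moved stays moved. The work goes in short steps, Python scripts to look and compute and a shell command to move; the robot and the scene stay as the last step left them, time stands still between calls to the robot, and variables do not carry over. Pictures are saved under pics/ and viewed, about 8 in all and at most 12, crops included, and the job is handed in when it is done.

```bash
mkdir -p pics; python3 - <<'E'
from workcell import status, snapshot, models
import cv2, numpy as np, pickle
s=status.get_state(); print({k:np.round(v,3).tolist() for k,v in s.items() if k in('time_s','tcp_pos','eef_rot','opening','ft_force')})
for c in("top","scene"):
    d=snapshot(c); cv2.imwrite(f"pics/{c}0.png",d["image"][:,:,::-1]); pickle.dump(d,open(f"{c}0.pkl","wb"))
    print(c,d["intrinsics"],d["eye"],d["rotation"])
    for q in("ruler_center","empty_slot","blue_ruler_center"):
        try:
            print(q,[(round(r["confidence"],2),np.round(np.array(r["at"])*[640,480]).tolist(),int(r["mask"].sum())) for r in models.masks_of(c,q)])
        except Exception as e: print(q,e)
        try: print(q,[(round(r["confidence"],2),np.round(np.array(r["at"])*[640,480]).tolist()) for r in models.search_frame(c,q)])
        except Exception as e: print(q,e)
E
```

```text
{'time_s': 0.0, 'tcp_pos': [0.136, -0.558, 0.213], 'eef_rot': [1.032, 1.314, -1.03], 'ft_force': [0.074, -0.457, 0.108], 'opening': 1.003}
top [[606.57537809   0.         320.27502631]
 [  0.         606.57537809 250.10311717]
 [  0.           0.           1.        ]] [ 0.22789958 -0.00211951  1.32946065] [-2.16022559  2.18485957 -0.10233905]
ruler_center [(0.82, [398.0, 196.0], 988), (0.69, [482.0, 325.0], 1236), (0.68, [192.0, 291.0], 927)]
ruler_center [(0.77, [480.0, 326.0]), (0.65, [395.0, 196.0])]
empty_slot [(0.9, [212.0, 166.0], 5299)]
empty_slot [(0.75, [213.0, 163.0])]
blue_ruler_center [(0.86, [238.0, 159.0], 919)]
blue_ruler_center [(0.64, [238.0, 157.0])]
scene [[468.72391765   0.         316.6317533 ]
 [  0.         468.72391765 239.98669474]
 [  0.           0.           1.        ]] [ 0.99063941 -0.42255182  0.51325413] [-1.92192115 -1.0582416   0.55969865]
ruler_center [(0.94, [394.0, 198.0], 466), (0.82, [122.0, 254.0], 2132), (0.77, [280.0, 310.0], 1880)]
ruler_center [(0.62, [393.0, 200.0]), (0.59, [284.0, 307.0]), (0.57, [121.0, 253.0])]
empty_slot [(0.65, [481.0, 263.0], 4530)]
empty_slot [(0.87, [477.0, 261.0])]
blue_ruler_center [(0.61, [468.0, 275.0], 1095)]
blue_ruler_center [(0.73, [464.0, 273.0])]
```

View pics/top0.png

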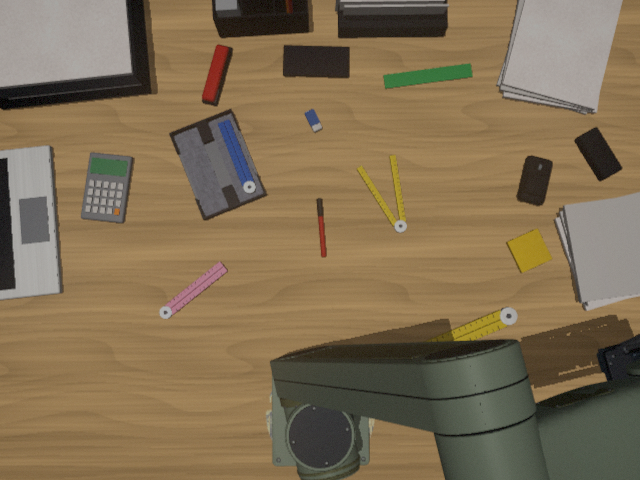

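The top view shows two yellow rulers: the small V (pin about 400,226, free ends about 394,157 and 361,169), which is the target, and a larger one partly under the arm (disc at 509,316). The case is at about (217,164), with blue in its right-hand compartment and the left one empty. Next I'll measure them.

```bash
cat > h.py <<'E'
import numpy as np, cv2
from scipy.spatial.transform import Rotation as R
def rot(d):
    r=np.array(d["rotation"]); return r if r.shape==(3,3) else R.from_rotvec(r).as_matrix()
def px2w(d,p,z):
    p=np.atleast_2d(p).astype(float); K=d["intrinsics"]
    r=np.c_[(p[:,0]-K[0,2])/K[0,0],(p[:,1]-K[1,2])/K[1,1],np.ones(len(p))]@rot(d).T
    e=np.array(d["eye"]); return e+r*((z-e[2])/r[:,2])[:,None]
def w2px(d,P):
    P=(np.atleast_2d(P)-d["eye"])@rot(d); K=d["intrinsics"]
    return np.c_[P[:,0]/P[:,2]*K[0,0]+K[0,2],P[:,1]/P[:,2]*K[1,1]+K[1,2]]
E
python3 - <<'E'
from h import *; import pickle
d=pickle.load(open("top0.pkl","rb")); im=d["image"]; hsv=cv2.cvtColor(im,cv2.COLOR_RGB2HSV)
roi=np.zeros(im.shape[:2],bool); roi[145:245,345:420]=1
y=(hsv[...,0]>22)&(hsv[...,0]<34)&(hsv[...,1]>150)&(hsv[...,2]>90)&roi
w=(hsv[...,1]<50)&(hsv[...,2]>130)&roi
print(y.sum(),w.sum())
n,l,st,c=cv2.connectedComponentsWithStats(y.astype(np.uint8)); print(st[1:].tolist())
ps=np.argwhere(w)[:,::-1]; pin=px2w(d,np.median(ps,0),.010)[0]; print("pin",pin,ps.min(0),ps.max(0))
P=px2w(d,np.argwhere(y)[:,::-1],.010)[:,:2]-pin[:2]
r=np.hypot(*P.T); a=np.unwrap(np.arctan2(P[:,1],P[:,0])); print("r",np.percentile(r,[0,50,99.5]))
far=r>60; m=(a[far].min()+a[far].max())/2
for s in(a>m,a<=m):
    q=P[far&s].astype(np.float32); L=cv2.fitLine(q,cv2.DIST_HUBER,0,.01,.01).ravel(); v=L[:2]*np.sign(L[:2]@q.mean(0))
    print("leaf dir deg",np.degrees(np.arctan2(v[1],v[0])),"offset",np.cross(v,L[2:]), "end",(q@v).max())
# case crop
cr=cv2.resize(im[100:228,160:275],None,fx=4.5,fy=4.5,interpolation=cv2.INTER_CUBIC)
cv2.imwrite("pics/case0.png",cr[:,:,::-1])
E
```

```text
809 113
[[389, 155, 17, 66, 406], [357, 166, 39, 60, 403]]
pin [ 0.40438125 -0.1774644   0.01      ] [394 220] [406 232]
r [0.01548303 0.08633362 0.15934448]Traceback (most recent call last):
  File "<stdin>", line 11, in <module>
    return umr_minimum(a, axis, None, out, keepdims, initial, where)
ValueError: zero-size array to reduction operation minimum which has no identity
```

```bash
python3 - <<'E'
from h import *; import pickle
d=pickle.load(open("top0.pkl","rb")); im=d["image"]; hsv=cv2.cvtColor(im,cv2.COLOR_RGB2HSV)
roi=np.zeros(im.shape[:2],bool); roi[145:245,345:420]=1
y=(hsv[...,0]>22)&(hsv[...,0]<34)&(hsv[...,1]>150)&(hsv[...,2]>90)&roi
n,l,st,c=cv2.connectedComponentsWithStats(y.astype(np.uint8))
pin=np.array([.40438,-.17746]);u=[]
for i in(1,2):
    q=(px2w(d,np.argwhere(l==i)[:,::-1],.010)[:,:2]-pin).astype(np.float32); L=cv2.fitLine(q,cv2.DIST_HUBER,0,.01,.01).ravel(); v=L[:2]*np.sign(L[:2]@q.mean(0)); u.append(v)
    print("leaf deg",np.degrees(np.arctan2(v[1],v[0])),"offset",v[0]*L[3]-v[1]*L[2],"end",(q@v).max())
b=u[0]+u[1]; b/=np.linalg.norm(b); print("bisector",np.degrees(np.arctan2(b[1],b[0])),"grip at",pin+.05*b)
cr=cv2.resize(im[100:228,160:275],None,fx=4.5,fy=4.5,interpolation=cv2.INTER_CUBIC)
cv2.imwrite("pics/case0.png",cr[:,:,::-1])
from workcell import status
s=status.get_state(); print(R.from_rotvec(s["eef_rot"]).as_matrix().round(3),s["tcp_pos"])
E
```

```text
leaf deg 7.591585 offset -0.007102433 end 0.1597148
leaf deg 30.810825 offset 0.0074227825 end 0.15961343
bisector 19.201204 grip at [ 0.45159848 -0.16101567]
[[ 0.     0.971  0.237]
 [-0.     0.237 -0.971]
 [-1.     0.     0.   ]] [ 0.1365612  -0.5585624   0.21400758]
```

View pics/case0.png

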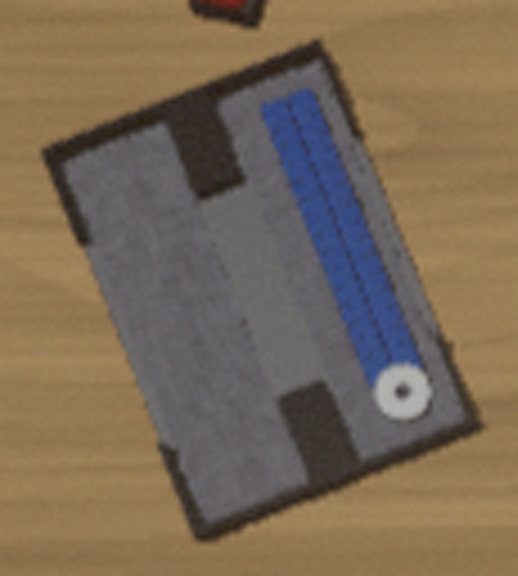

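The enlarged case shows outer rim corners at crop (45,150), (320,42), (482,425) and (203,540). Its left compartment is empty, and the blue ruler is on the right. The V opens 23.2° (0.405 rad) with leaves 160 mm long, which matches the target.

```bash
python3 - <<'E'
from h import *; import pickle
d=pickle.load(open("top0.pkl","rb"))
c=np.array([[203,540],[45,150],[320,42],[482,425]])/4.5+[160,100]-.5
W=px2w(d,c,.021)[:,:2]; print(W.round(4).tolist(), np.linalg.norm(W-np.roll(W,-1,0),axis=1))
C=W.mean(0); x=W[1]-W[0]+W[2]-W[3]; x/=np.linalg.norm(x); y=np.array([-x[1],x[0]]); S=C+.041*y
print("C",C,"deg",np.degrees(np.arctan2(x[1],x[0])),"slot",S)
b=px2w(d,np.array([[290,97],[402,391]])/4.5+[160,100]-.5,.015)[:,:2]
print("blue ends in slot frame",[( (p-S)@x,(p-S)@y) for p in b])
# project estimated slot onto scene camera for a check
d=pickle.load(open("scene0.pkl","rb")); im=d["image"].copy()
for sx,sy,z in[(0,0,.005)]+[(i*.1,j*.029,.005) for i in(-1,1) for j in(-1,1)]:
    p=w2px(d,[*(S+sx*x+sy*y),z])[0]; cv2.circle(im,tuple(int(v) for v in p.round()),2,(255,0,0),-1)
pin=np.array([.40438,-.17746])
for a,r in((7.59,.16),(30.81,.16),(0,0)):
    p=w2px(d,[*(pin+r*np.array([np.cos(np.radians(a)),np.sin(np.radians(a))])),.01])[0]; cv2.circle(im,tuple(int(v) for v in p.round()),2,(255,0,0),-1)
cv2.imwrite("pics/scene1.png",im[:,:,::-1])
E
```

```text
[[0.422, 0.2491], [0.6161, 0.3279], [0.669, 0.1931], [0.4769, 0.1139]] [0.20947038 0.14479861 0.20778264 0.14589348]
C [0.54600858 0.22100043] deg 22.262204302452055 slot [0.53047591 0.25894429]
blue ends in slot frame [(np.float64(0.08537496737298989), np.float64(-0.08918268204422203)), (np.float64(-0.07249050986842351), np.float64(-0.08430054060881427))]
```

View pics/scene1.png

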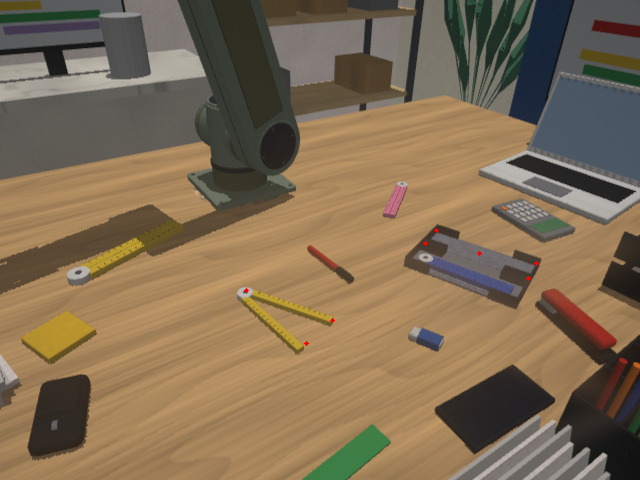

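The projected slot and V agree in the second camera (slot centre at pixel 479,254, pin at 246,291). Moving above the grip point.

```bash
cat > rel.py <<'E'
import sys; from h import *; from workcell import status
s=status.get_state(); M=R.from_rotvec(s["eef_rot"]).as_matrix(); t=np.array([float(v) for v in sys.argv[1:4]])
yaw=np.degrees(np.arctan2(M[1,1],M[0,1])); print("t",s["time_s"],"tcp",s["tcp_pos"].round(4) if hasattr(s["tcp_pos"],"round") else s["tcp_pos"],"open",s["opening"],"F",np.round(s["ft_force"],1))
print("xdown",M[:,0].round(3),"yaw",yaw,"turn needed",yaw-float(sys.argv[4]),"shift",(M.T@(t-s["tcp_pos"])).round(4))
E
python3 -m crank '[{"grip":1,"turn":-5.5},{"grip":1,"y":0.035,"z":-0.022},{"grip":1,"y":0.035,"z":-0.022},{"grip":1,"y":0.035,"z":-0.022},{"grip":1,"y":0.035,"z":-0.022},{"grip":1,"y":0.035,"z":-0.022},{"grip":1,"y":0.035,"z":-0.022},{"grip":1,"y":0.035,"z":-0.022},{"grip":1,"y":0.035,"z":-0.022},{"grip":1,"y":0.035,"z":-0.022},{"grip":1,"y":0.035,"z":-0.022},{"grip":1,"y":0.035,"z":-0.022}]'; python3 rel.py .4516 -.161 .06 19.2
```

```text
t 0.7 tcp [ 0.1366 -0.5586  0.214 ] open 1.0042494492869183 F [-0.2 -0.4 -0.5]
xdown [ 0. -0. -1.] yaw 13.738262783173846 turn needed -5.461737216826153 shift [ 0.154   0.4004 -0.3114]schema error: expected keys grip, x, y, z, turn
```

```bash
python3 -m crank '[{"grip":1,"x":0,"y":0,"z":0,"turn":-5.5},{"grip":1,"x":0,"y":0.035,"z":-0.022,"turn":0},{"grip":1,"x":0,"y":0.035,"z":-0.022,"turn":0},{"grip":1,"x":0,"y":0.035,"z":-0.022,"turn":0},{"grip":1,"x":0,"y":0.035,"z":-0.022,"turn":0},{"grip":1,"x":0,"y":0.035,"z":-0.022,"turn":0},{"grip":1,"x":0,"y":0.035,"z":-0.022,"turn":0},{"grip":1,"x":0,"y":0.035,"z":-0.022,"turn":0},{"grip":1,"x":0,"y":0.035,"z":-0.022,"turn":0},{"grip":1,"x":0,"y":0.035,"z":-0.022,"turn":0},{"grip":1,"x":0,"y":0.035,"z":-0.022,"turn":0},{"grip":1,"x":0,"y":0.035,"z":-0.022,"turn":0}]'; python3 rel.py .4516 -.161 .06 19.2
```

```text
time_s: 1.7
tcp_pos: [0.4203, -0.2036, 0.2129]
eef_rot: [0.961, 1.338, -0.969]
ft_force: [0.9, -1.2, -1.2]
opening: 1.003
t 1.7 tcp [ 0.4203 -0.2036  0.2129] open 1.003220080139005 F [ 0.9 -1.2 -1.2]
xdown [ 0.003 -0.008 -1.   ] yaw 18.64439191570167 turn needed -0.5556080842983278 shift [ 0.1527  0.0432 -0.0317]
```

```bash
python3 -m crank '[{"grip":1,"x":0.025,"y":0.022,"z":-0.016,"turn":-0.5},{"grip":1,"x":0.028,"y":0.022,"z":-0.016,"turn":0},{"grip":1,"x":0.03,"y":0,"z":0,"turn":0},{"grip":1,"x":0.03,"y":0,"z":0,"turn":0},{"grip":1,"x":0.03,"y":0,"z":0,"turn":0},{"grip":1,"x":0.01,"y":0,"z":0,"turn":0},{"grip":1,"x":0,"y":0,"z":0,"turn":0}]' >/dev/null; python3 rel.py .4516 -.161 .0045 19.2
python3 - <<'E'
from workcell import snapshot; import cv2
cv2.imwrite("pics/w1.png",snapshot("wrist")["image"][:,:,::-1])
E
```

```text
t 2.2833 tcp [ 0.4642 -0.1509  0.0579] open 1.003358376644802 F [0.7 0.  0.3]
xdown [ 0.019 -0.011 -1.   ] yaw 19.97402044175856 turn needed 0.7740204417585623 shift [ 0.0533 -0.016   0.0043]
```

View pics/w1.png

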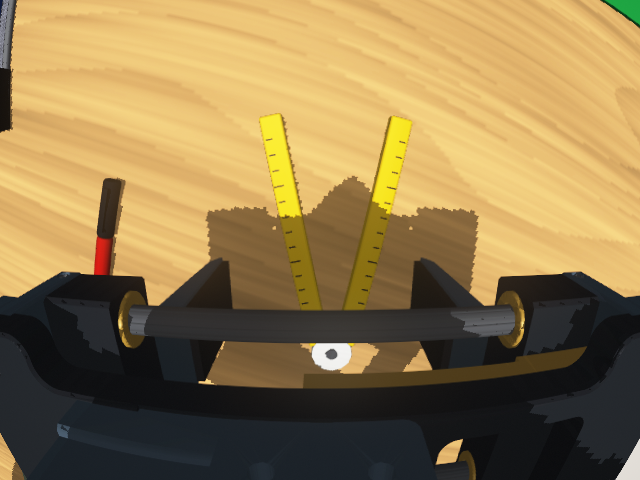

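The wrist view shows the V between the open fingers (pin at 331,354, leaves symmetric about the centre). Going down gently, with the small correction.

```bash
python3 -m crank '[{"grip":1,"x":0.012,"y":-0.008,"z":0.002,"turn":0.4},{"grip":1,"x":0.015,"y":-0.006,"z":0.002,"turn":0.4},{"grip":1,"x":0.01,"y":-0.002,"z":0,"turn":0},{"grip":1,"x":0.005,"y":0,"z":0,"turn":0},{"grip":1,"x":0.0,"y":0,"z":0,"turn":0}]' >/dev/null; python3 rel.py .4516 -.161 .0045 19.2
```

```text
t 2.75 tcp [ 0.4564 -0.1634  0.021 ] open 1.001373962928981 F [ 0.5 -0.3 -0.4]
xdown [ 0.031 -0.016 -0.999] yaw 19.102370510857874 turn needed -0.09762948914212544 shift [ 0.0163 -0.0041 -0.0043]
```

```bash
Z='{"grip":1,"x":0,"y":0,"z":0,"turn":0}'; python3 -m crank '[{"grip":1,"x":0,"y":0,"z":0,"turn":0},{"grip":1,"x":0,"y":0,"z":0,"turn":0},{"grip":1,"x":0,"y":0,"z":0,"turn":0}]' >/dev/null; python3 rel.py .4516 -.161 .0045 19.2
python3 -m crank '[{"grip":1,"x":0.015,"y":-0.004,"z":-0.004,"turn":0}]' >/dev/null; python3 rel.py .4516 -.161 .0045 19.2
python3 -m crank '[{"grip":1,"x":0.0,"y":0,"z":0,"turn":0}]' >/dev/null; python3 rel.py .4516 -.161 .0045 19.2
```

```text
t 3.0 tcp [ 0.4589 -0.1644  0.0238] open 0.9976464652536104 F [-0.1 -0.6 -0.1]
xdown [ 0.037 -0.018 -0.999] yaw 19.0923061517045 turn needed -0.10769384829550077 shift [ 0.019  -0.0063 -0.0061]
t 3.0833 tcp [ 0.4582 -0.1636  0.0114] open 1.0012699611513722 F [-0.   0.3  0.7]
xdown [ 0.045 -0.021 -0.999] yaw 19.103993576942013 turn needed -0.09600642305798601 shift [ 0.0066 -0.0056 -0.0048]
t 3.1667 tcp [ 0.4561 -0.1627  0.0103] open 1.0025600970909196 F [-0.5 -0.1  0.4]
xdown [ 0.041 -0.019 -0.999] yaw 19.110503746585923 turn needed -0.08949625341407597 shift [ 0.0055 -0.0039 -0.0032]
```

```bash
python3 -m crank '[{"grip":1,"x":0.005,"y":-0.004,"z":-0.003,"turn":0},{"grip":0.6,"x":0.001,"y":-0.001,"z":-0.001,"turn":0}]' >/dev/null; python3 rel.py .4516 -.161 .0045 19.2

```

```text
t 3.3333 tcp [ 0.4516 -0.161   0.005 ] open 0.9542090949396297 F [-0.8  0.1 -0.5]
xdown [ 0.044 -0.02  -0.999] yaw 19.134627284932105 turn needed -0.06537271506789466 shift [ 0.0005 -0.      0.    ]
```

Exactly in place; closing.

```bash
python3 -m crank '[{"grip":0.2,"x":0.001,"y":0,"z":0,"turn":0},{"grip":0.2,"x":0.001,"y":0,"z":0,"turn":0},{"grip":0.2,"x":0.001,"y":0,"z":0,"turn":0},{"grip":0.2,"x":0.001,"y":0,"z":0,"turn":0},{"grip":0.2,"x":0.001,"y":0,"z":0,"turn":0}]'; python3 rel.py .4516 -.161 .0045 19.2

```

```text
time_s: 3.75
tcp_pos: [0.4523, -0.1604, 0.0014]
eef_rot: [0.964, 1.299, -0.946]
ft_force: [-2.7, 9.6, 17.8]
opening: 0.599
t 3.75 tcp [ 0.4523 -0.1604  0.0014] open 0.5987433898382557 F [-2.7  9.6 17.8]
xdown [ 0.045 -0.019 -0.999] yaw 19.025177121901436 turn needed -0.17482287809856345 shift [-0.0031 -0.0007  0.0005]
```

```bash
python3 -m crank '[{"grip":0.2,"x":-0.003,"y":0,"z":0,"turn":0},{"grip":0.2,"x":0,"y":0,"z":0,"turn":0},{"grip":0.2,"x":0,"y":0,"z":0,"turn":0},{"grip":0.2,"x":0,"y":0,"z":0,"turn":0}]'>/dev/null; python3 rel.py .4516 -.161 .0045 19.2
python3 -m crank '[{"grip":0.2,"x":0,"y":0,"z":0,"turn":0},{"grip":0.2,"x":0,"y":0,"z":0,"turn":0},{"grip":0.2,"x":0,"y":0,"z":0,"turn":0}]'>/dev/null; python3 rel.py .4516 -.161 .0045 19.2

```

```text
t 4.0833 tcp [ 0.4529 -0.1604  0.005 ] open 0.30076652026403106 F [-0.2  0.2 -0.2]
xdown [ 0.047 -0.019 -0.999] yaw 19.026797079757586 turn needed -0.17320292024241368 shift [ 0.0004 -0.0014  0.0002]
t 4.3333 tcp [ 0.4529 -0.1604  0.005 ] open 0.29325398068106606 F [-1.2  0.5  1.9]
xdown [ 0.047 -0.019 -0.999] yaw 19.033747092170447 turn needed -0.16625290782955204 shift [ 0.0004 -0.0014  0.0001]
```

Opening is 26.7 mm, so it looks folded. Lift and check.

```bash
python3 -m crank '[{"grip":0.2,"x":-0.01,"y":0,"z":0,"turn":0},{"grip":0.2,"x":-0.02,"y":0,"z":0,"turn":0},{"grip":0.2,"x":-0.02,"y":0,"z":0,"turn":0},{"grip":0.2,"x":-0.02,"y":0,"z":0,"turn":0},{"grip":0.2,"x":-0.01,"y":0,"z":0,"turn":0},{"grip":0.2,"x":0,"y":0,"z":0,"turn":0}]'>/dev/null; python3 rel.py .4516 -.161 .08 19.2
python3 - <<'E'
from workcell import snapshot,status; import cv2,pickle
s=status.get_state(); d=snapshot("wrist"); cv2.imwrite("pics/w2.png",d["image"][:,:,::-1]); pickle.dump((s,d),open("w2.pkl","wb")); print(d["hand_eye"],d["intrinsics"])
E
```

```text
t 4.8333 tcp [ 0.4466 -0.1584  0.0851] open 0.2958644124003015 F [-0.2  0.3 -0.6]
xdown [ 0.039 -0.017 -0.999] yaw 19.022690795779308 turn needed -0.17730920422069119 shift [0.0054 0.0037 0.0039]
[[ 8.51723332e-04 -2.53118545e-01  9.67434895e-01 -1.71801872e-01]
 [ 3.74443682e-04 -9.67435098e-01 -2.53118928e-01  7.06159902e-02]
 [ 9.99999567e-01  5.77837181e-04 -7.29208405e-04  3.38485950e-04]
 [ 0.00000000e+00  0.00000000e+00  0.00000000e+00  1.00000000e+00]] [[371.64829954   0.         320.98860582]
 [  0.         371.64829954 239.86531911]
 [  0.           0.           1.        ]]
```

View pics/w2.png

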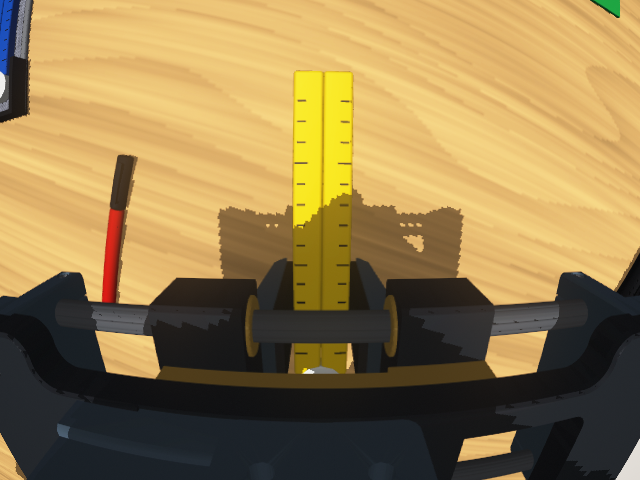

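The ruler is shut and held parallel between the fingers, with its free end at pixel (323,72). Next: where its centre sits in the tool, and the move to the slot.

```bash
python3 - <<'E'
from h import *; import pickle
s,d=pickle.load(open("w2.pkl","rb")); K=d["intrinsics"];H=d["hand_eye"]
M=R.from_rotvec(s["eef_rot"]).as_matrix()
for p in((294,71),(352,71),(323,71)):
    v=np.array([p[0]-K[0,2],p[1]-K[1,2]]); r=np.hypot(*v); th=r/K[0,0]
    ray=H[:3,:3]@np.r_[np.sin(th)*v/r,np.cos(th)]; o=H[:3,3]
    for x in(-.01,-.005,0): print(p,x,(o+ray*((x-o[0])/ray[0])).round(4))
S=np.array([.5305,.2589]);a=np.radians(22.26);u=np.array([np.cos(a),np.sin(a)])
for off in(.02,.023,.026): print("tcp target for centre offset",off,S-off*u)
E
python3 rel.py .5092 .2502 .09 22.3
```

```text
(294, 71) -0.01 [-0.01    0.1033 -0.0114]
(294, 71) -0.005 [-0.005   0.1043 -0.0118]
(294, 71) 0 [ 0.      0.1053 -0.0121]
(352, 71) -0.01 [-0.01    0.1033  0.0135]
(352, 71) -0.005 [-0.005   0.1043  0.0139]
(352, 71) 0 [0.     0.1054 0.0143]
(323, 71) -0.01 [-0.01    0.1032  0.0011]
(323, 71) -0.005 [-0.005   0.1042  0.0011]
(323, 71) 0 [0.     0.1052 0.0011]
tcp target for centre offset 0.02 [0.51199051 0.2513238 ]
tcp target for centre offset 0.023 [0.50921409 0.25018737]
tcp target for centre offset 0.026 [0.50643767 0.24905094]
t 4.8833 tcp [ 0.4463 -0.1582  0.0843] open 0.29601101097570504 F [-0.3  0.1 -1.3]
xdown [ 0.038 -0.017 -0.999] yaw 19.01992215338709 turn needed -3.2800778466129117 shift [-0.0101  0.1927 -0.3655]
```

```bash
python3 -m crank '[{"grip":0.2,"x":-0.002,"y":0.007,"z":-0.013,"turn":-1},{"grip":0.2,"x":0,"y":0.013,"z":-0.026,"turn":-1},{"grip":0.2,"x":0,"y":0.014,"z":-0.028,"turn":-1},{"grip":0.2,"x":0,"y":0.014,"z":-0.028,"turn":0},{"grip":0.2,"x":0,"y":0.014,"z":-0.028,"turn":0},{"grip":0.2,"x":0,"y":0.014,"z":-0.028,"turn":0},{"grip":0.2,"x":0,"y":0.014,"z":-0.028,"turn":0},{"grip":0.2,"x":0,"y":0.014,"z":-0.028,"turn":0},{"grip":0.2,"x":0,"y":0.014,"z":-0.028,"turn":0},{"grip":0.2,"x":0,"y":0.014,"z":-0.028,"turn":0}]' >/dev/null; python3 rel.py .5138 .2521 .08 22.3
```

```text
t 5.7167 tcp [0.4677 0.1409 0.0704] open 0.2966336084406969 F [ 0.4 -0.7 -0.8]
xdown [ 0.021 -0.021 -1.   ] yaw 21.498124401696632 turn needed -0.8018755983033685 shift [-0.0109  0.0837 -0.0863]
```

```bash
python3 -m crank '[{"grip":0.2,"x":-0.006,"y":0.019,"z":-0.015,"turn":-0.8},{"grip":0.2,"x":-0.006,"y":0.019,"z":-0.015,"turn":0},{"grip":0.2,"x":0,"y":0.018,"z":-0.015,"turn":0},{"grip":0.2,"x":0,"y":0.012,"z":-0.01,"turn":0},{"grip":0.2,"x":0,"y":0.004,"z":-0.004,"turn":0},{"grip":0.2,"x":0,"y":0,"z":0,"turn":0}]' >/dev/null; python3 rel.py .5138 .2521 .08 22.3
```

```text
t 6.2167 tcp [0.5082 0.2323 0.072 ] open 0.2933871162344344 F [ 0.3 -0.  -0.6]
xdown [ 0.007 -0.025 -1.   ] yaw 22.832513829797854 turn needed 0.5325138297978533 shift [-0.0084  0.0128 -0.0159]
```

```bash
python3 -m crank '[{"grip":0.2,"x":0,"y":0.007,"z":-0.01,"turn":0.5},{"grip":0.2,"x":0.005,"y":0.004,"z":-0.006,"turn":0},{"grip":0.2,"x":0.012,"y":0.001,"z":0,"turn":0},{"grip":0.2,"x":0.01,"y":0,"z":0,"turn":0},{"grip":0.2,"x":0,"y":0,"z":0,"turn":0}]' >/dev/null; python3 rel.py .5138 .2521 .0105 22.3
python3 - <<'E'
from workcell import snapshot,status; import cv2,pickle
cv2.imwrite("pics/w3.png",snapshot("wrist")["image"][:,:,::-1])
E
```

```text
t 6.6333 tcp [0.5093 0.2469 0.0391] open 0.2957597483795845 F [-0.1  0.1 -0.8]
xdown [-0.001 -0.03  -1.   ] yaw 22.266530265295682 turn needed -0.03346973470431891 shift [ 0.0284  0.0065 -0.0039]
```

View pics/w3.png

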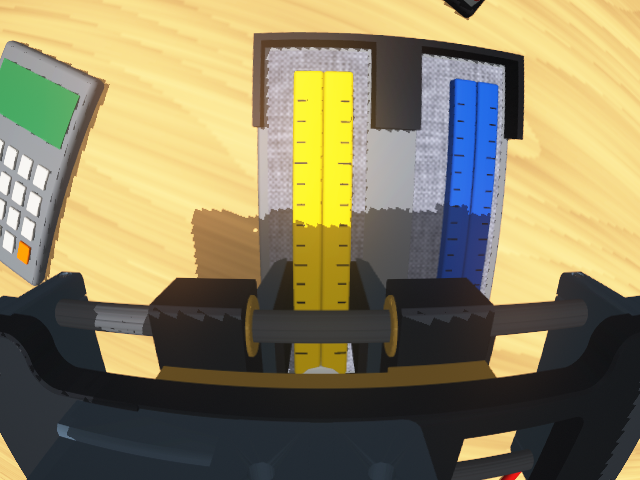

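The wrist view shows the ruler (centre column 323) over the empty compartment (columns 265–370), in line with it and clear of the walls. Lowering.

```bash
python3 -m crank '[{"grip":0.2,"x":0.004,"y":0.005,"z":-0.004,"turn":0},{"grip":0.2,"x":0.006,"y":0.003,"z":-0.001,"turn":0},{"grip":0.2,"x":0.006,"y":0,"z":0,"turn":0},{"grip":0.2,"x":0.004,"y":0,"z":0,"turn":0}]' >/dev/null; python3 rel.py .5138 .2521 .0105 22.3
```

```text
t 7.0167 tcp [0.5165 0.2538 0.0194] open 0.2944840840312612 F [ 0.5  0.5 -1.1]
xdown [ 0.002 -0.029 -1.   ] yaw 22.175586114912335 turn needed -0.12441388508766593 shift [ 0.0089 -0.003   0.0003]
```

```bash
python3 -m crank '[{"grip":0.2,"x":0.005,"y":-0.002,"z":0,"turn":0},{"grip":0.2,"x":0.003,"y":-0.001,"z":0,"turn":0},{"grip":0.2,"x":0.002,"y":0,"z":0,"turn":0}]' >/dev/null; python3 rel.py .5138 .2521 .0105 22.3
```

```text
t 7.2667 tcp [0.5146 0.2524 0.0098] open 0.29588860009733975 F [-5.1 -3.1 24.2]
xdown [ 0.004 -0.028 -1.   ] yaw 22.152837826340775 turn needed -0.14716217365922546 shift [-0.0007 -0.0009  0.    ]
```

Contact with the floor, so ease off and release part-way.

```bash
python3 -m crank '[{"grip":0.2,"x":-0.001,"y":0,"z":0,"turn":0},{"grip":0.5,"x":0,"y":0,"z":0,"turn":0},{"grip":0.5,"x":0,"y":0,"z":0,"turn":0},{"grip":0.5,"x":0,"y":0,"z":0,"turn":0}]' >/dev/null; python3 rel.py .5138 .2521 .1 22.3
python3 -m crank '[{"grip":0.5,"x":-0.008,"y":0,"z":0,"turn":0},{"grip":0.5,"x":-0.015,"y":0,"z":0,"turn":0},{"grip":0.5,"x":-0.02,"y":0,"z":0,"turn":0},{"grip":0.5,"x":-0.025,"y":0,"z":0,"turn":0},{"grip":0.5,"x":-0.025,"y":0,"z":0,"turn":0},{"grip":0.5,"x":-0.025,"y":0,"z":0,"turn":0},{"grip":0.5,"x":-0.03,"y":-0.02,"z":0.02,"turn":0},{"grip":0.5,"x":-0.03,"y":-0.03,"z":0.03,"turn":0},{"grip":0.5,"x":0,"y":-0.03,"z":0.03,"turn":0},{"grip":0.5,"x":0,"y":-0.03,"z":0.03,"turn":0},{"grip":0.5,"x":0,"y":-0.03,"z":0.03,"turn":0},{"grip":0.5,"x":0,"y":-0.02,"z":0.02,"turn":0}]' >/dev/null; python3 rel.py .5138 .2521 .1 22.3
python3 - <<'E'
from h import *; from workcell import snapshot; import pickle
d=snapshot("top"); pickle.dump(d,open("top2.pkl","wb")); im=d["image"]
a=cv2.resize(im[100:228,160:275],None,fx=3.4,fy=3.4,interpolation=cv2.INTER_CUBIC)
b=snapshot("scene")["image"][200:328,390:560]; b=cv2.resize(b,(int(170*a.shape[0]/128*.7),a.shape[0]))
cv2.imwrite("pics/end.png",np.hstack([a,b])[:,:,::-1])
E
```

```text
t 7.6 tcp [0.5145 0.2524 0.0117] open 0.4770955969015385 F [ 0.5 -1.   0.6]
xdown [ 0.005 -0.028 -1.   ] yaw 22.14975244896254 turn needed -0.15024755103745946 shift [-0.0883 -0.0012  0.0025]
t 8.6 tcp [0.429  0.0552 0.2015] open 0.4984688221706714 F [-0.1  0.5  0.1]
xdown [ 0.011 -0.028 -1.   ] yaw 22.782682419621647 turn needed 0.4826824196216464 shift [ 0.0969  0.1545 -0.1516]
```

View pics/end.png

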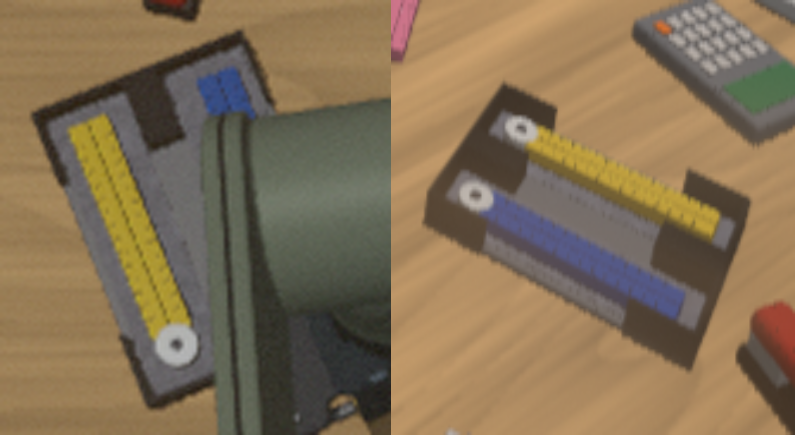

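The yellow ruler lies shut and flat in the left compartment, with its disc at crop (176,345) and free end near (88,122). The blue ruler hasn't visibly moved. I'll do a numeric check, then hand in.

```bash
python3 - <<'E'
from h import *; import pickle
d=pickle.load(open("top2.pkl","rb"))
q=px2w(d,np.array([[176,345],[88,122]])/3.4+[160,100]-.5,.015)[:,:2]
S=np.array([.5305,.2589]);a=np.radians(22.26);u=np.array([np.cos(a),np.sin(a)]);n=np.array([-u[1],u[0]])
v=(q[1]-q[0]);L=np.linalg.norm(v);v/=L; c=q[0]+.073*v; print("len",L,"centre err",(c-S)@u,(c-S)@n,"deg",np.degrees(np.arctan2(v[1],v[0]))-22.26)
from workcell import workorder
if max(abs((c-S)@u),abs((c-S)@n))<.014: print(workorder.job_done())
E
```

```text
len 0.1589409885923386 centre err 0.0025636648598798455 0.003005048539960117 deg -0.7663403407660745
the job is handed in; nothing more can be done
None
```

I folded the small yellow ruler shut on the desk by squeezing it across the V. I then carried it in the same grip to the empty compartment, lowered it to the floor and released it. I handed the job in at about 9 s of the 37 s allowed.

**Last checks:**
- **Position:** in the final top picture the ruler's centre is about 3 mm from the compartment's centre, both along and across. It is in line within about 0.8° (limit 0.2 rad, about 11°).
- **Folded and flat:** it looks fully shut and flat on the floor in both cameras. I did not measure its height, but I felt floor contact before releasing.
- **Blue ruler:** it had not visibly moved in the scene picture, though the arm partly hid it in the top view.
- **Robot:** the arm was clear of everything.

**Not as planned:**
- **Tool tilt:** the tool drifted up to about 3° off vertical during the moves. The rows could not correct that, and it did no visible harm.
- **Contact forces:** the force reading rose to about 20 N while closing, when the fingertips probably touched the desk. It reached about 25 N when I set the ruler down. Both are within the limits.

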